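# Hold the sprung guide arm over a clay bar

### The job

Lay the brittle unfired clay bar in the nest of the wooden scoring jig, flat on the bed between the end cups, gripping it lightly and setting it down rather than dropping it. Then, with the fingers, swing the jig's sprung guide arm by its upright post across the bar until it is fully against its stop, and keep holding it there so that I can score along it: finish while still holding the arm at the stop. Leave the other things on the table where they are.

Things in the scene. Friction and masses are not known exactly. Their poses are not given: they have to be found in the camera images.
- clay_bar: Plain grey-brown bone-dry clay bar, a flat block 46 (its x) x 90 (its y) x 18 mm high, about 0.12 kg, lying on the table to the robot's right; origin at the centre of its underside, z up. Either way round is right. Brittle: it breaks if gripped with over 20 N per finger (5 to 10 N carries it), if pressed on the jig with over 40 N or if let fall more than about 15 mm.
- jig: Scoring jig fixed to the table: 10 mm wooden bed plate, x -55 to 145, y -75 to 75 mm in its frame; origin on the table under the nest's middle, x away from the robot to the pivot, z up. On it: the nest's end cups, the pivot body with coil spring (at x 110, 53 mm high), two thin stop pins beside it (46 mm high).
- nest (a point): Middle of the nest, on the bed (10 mm above the table), axes as the jig's. The bar's origin belongs here, its length along the jig's y. The nest is 52 (x) by 96 mm (y) between two low end cups: 3 mm play all round. The cup walls are 8 mm high; on the long sides they end 29 mm from the middle along y, leaving 58 mm open for fingers. The seated bar's top is 28 mm above the table.
- pivot (a point): Point on the upright pivot axis of the guide arm, 110 mm along the jig's x from the nest, 44 mm above the table.
- post (a point): Centre of the top of the upright round wooden post at the guide arm's free end, 90 mm above the table, 180 mm from the pivot axis. The post is 14 mm thick; its free length is from 48 to 90 mm above the table. It moves with the arm.
- guide_arm (a joint): Angle q of the aluminium guide arm (18 mm wide, 36 to 44 mm above the table): 0 at rest on the jig's +y side, growing counterclockwise from above to 1.30 rad at the stop, where it lies along the jig's -x over the bar, 8 mm clear. Post in the jig frame: x = 0.110 - 0.180 cos(1.30 - q), y = 0.180 sin(1.30 - q) m. Spring back to 0: at the post 1 N at rest, 4.6 N at the stop.
- stamp: wooden block stamp, 30x30x56 mm, standing; origin under its centre. To be left alone.
- wood_rib: flat wooden rib, 49x97x9 mm, lying; origin under its centre. To be left alone.
- roller: wooden rolling pin, 268 mm long (along its y), 41 mm thick, lying; origin under its centre. To be left alone.
- callipers: grey curved callipers, 107x76x10 mm, lying flat; origin under its centre. To be left alone.
- timer: round clockwork timer, 64 mm wide, 42 mm high; origin under its centre. To be left alone.
- cup_purple: plastic cup, 84 mm wide, 112 mm high; origin under its centre. To be left alone.
Not all that is in view belongs to the job. What is shaped like the clay_bar but turquoise or yellow is not meant.

How it is judged:
By the outcome, as a careful person would: the job done as asked, in the order asked, and still so for the second after the job is handed in, while the arm keeps its last pose, push and grip.
It also fails if it takes over 69 s, if anything falls off the work surface, if the arm or the gripper's body presses on something with over 40 N, if the wrist force passes 120 N, or if a joint passes its speed limit or range.

### The arm

A 6-joint arm with a two-finger parallel gripper is mounted at the origin on the work surface; the furniture and walls round the work are solid. World frame = base frame: x ahead of the robot, y to its left, z up, the work surface at z = 0. Lengths are in m, angles in rad, forces in N, time in s.
With the tool pointing down it reaches from about 0.35 to 0.875 m from the base axis. Payload 15.5 kg.
Tool frame: the origin (TCP) lies on the mounting face of the last link; the fingertips stand 173 mm ahead of it and the grasp point (between the pads) lies 155 mm ahead of it; z points along the fingers, x is the direction in which the jaws open and shut, and the axes are right-handed (so a half turn about z gives the same grasp; the last joint's range is limited). The gripper opens to 85 mm and grips with 20 to 120 N. Pads are 22 mm wide; open, the fingers measure 114 mm over their backs; the gripper's body (76 mm by 85 mm) begins 54 mm behind the grasp point. The pads swing forward as they close: fully open they stand 13 mm farther back than shut.
Start: joints at [-1.381, 0.494, 1.345, -0, 1.302, -0.096], TCP at [0.176, -0.6, 0.405] pointing down, gripper open.
Joint ranges: [-2.91, 2.91], [-0.82, 2.16], [0.22, 2.67], [-1.22, 4.37], [0.12, 2.79], [-3.08, 3.08]. Speed limits (rad/s): [1.89, 1.89, 2.57, 3.01, 3.01, 3.01].

### API

Orientations are given as a unit quaternion [x, y, z, w].
In Python, from rig import r gives the robot as it stands.
- The arm moves only by the tool servo_tool, never from a script. Its argument "rows" is a list of rows, each an object with "translation": the shift along the tool's x, y, z in mm, a list of three; "twist": the turn, a rotation vector about the tool's x, y, z in rad, a list of three. A call has 1 to 8 rows; each row is the pose to reach, as a shift and turn from the pose commanded when the call began, along the tool's axes at that moment; what a row does not reach only later rows make up. A row lasts 1/12 s, in which the tool goes at most 41.7 mm and 7.16 degrees, less where a joint would pass 70% of its speed; a pose out of reach is approached as far as the arm can. A call with a gripper value outside its range is refused whole. "fingers" is the closure in counts, from 0 (fully open) to 255 (shut), set as the call begins (left out, the last holds). The fingers move at their own pace and stop on an object; the grip force is fixed at half the most. Time passes only in rows, so rows that repeat a pose let the fingers close. It gives the time, the measured TCP pose, the force and the opening at its end, in the units of the state.
- r.state(): the state, without advancing time (a new reading comes with each control period).
- r.camera(name): name is "scene" or "top" or "wrist"; returns a dict with "frame" (420x560x3 uint8, red, green, blue), "fx", "fy", "cx", "cy" (pixels), "k1" (the pictures are not rectified: a ray, as slopes to the right and down, at radius r is drawn at 1 + k1 r^2 times it, then the intrinsics apply), "rvec" (rotation vector, rad) and "tvec" (3), from world to camera coordinates, as OpenCV has them; the wrist camera has in their place "mount" (4x4, takes a point from camera to tool coordinates, whose origin is the TCP and whose axes are the tool frame's). Camera axes: x right, y down, z forward; pixel columns grow to the right and rows downward; lengths in m; the calibration is good to about 2 mm. A picture is of the moment at which its call begins: read the wrist's pose just before it. There is no depth.
- r.hand_in(): hands the job in, once; it reports no verdict.
The state is a dict: "clock": time; "joints": joint angles; "qvel": joint speeds; "tau": joint torques, N m; "ee_pos": TCP position; "eef_rot": TCP orientation; "contact_force": force on the tool from outside, world axes, zero at the start; "moment": the same for the moment, N m; "opening": finger opening in m.
Only numpy, scipy, OpenCV 4.12 (cv2) and the standard library are available. Lean on these libraries where they do the work, as an engineer would, in place of code of your own. Each camera call takes 0.05 s, during which the arm holds its last target.

## Working session

There is one attempt and no reset: what is moved stays moved. The work goes in short steps, Python scripts to look and compute and a tool call to move; the robot and the scene stay as the last step left them, time stands still between calls to the robot, and variables do not carry over. Pictures are saved under pics/ and viewed, and the job is handed in when it is done.

Besides the shell and the picture viewer there is one more tool, called by a JSON object that holds its "api" and its "payload", one argument or row to a line. servo_tool: Moves the arm, as the interface text tells. Its arguments: {"type":"object","properties":{"rows":{"type":"array","items":{"type":"object","properties":{"translation":{"type":"array","items":{"type":"number"}},"twist":{"type":"array","items":{"type":"number"}}}}},"fingers":{"type":"number"}},"required":["rows"]}

```bash
ls; mkdir -p pics
python3 - <<'E'
from rig import r
import cv2
print(r.state())
for n in ("scene","top","wrist"):
    c=r.camera(n); cv2.imwrite(f"pics/{n}0.png",c["frame"][:,:,::-1])
    print({k:v for k,v in c.items() if k!="frame"})
E
```

```text
pics
{'clock': 0.0, 'joints': array([-1.38149291e+00,  4.94196742e-01,  1.34615533e+00,  8.37062504e-06,
        1.30252512e+00, -9.55009688e-02]), 'qvel': array([ 6.77489498e-04,  6.54601553e-04, -5.56081787e-05,  2.54811056e-04,
       -1.33334932e-03,  1.01719662e-03]), 'tau': array([ 5.09513542e-03, -8.82160592e+01, -3.83859015e+01,  4.70058767e-04,
        1.03310213e-02, -3.88792103e-05]), 'ee_pos': array([ 0.17557957, -0.59966389,  0.4040835 ]), 'eef_rot': array([ 8.00302150e-01, -5.99596578e-01, -4.72228365e-04, -4.35343382e-04]), 'contact_force': array([-0.61241489, -0.11612496,  0.15201205]), 'moment': array([-0.02874354, -0.01532237,  0.0410987 ]), 'opening': 0.08539831125423512}
{'fx': 399.0359277693264, 'fy': 399.0359277693264, 'cx': 277.28413589199016, 'cy': 212.14545093246502, 'k1': -0.0280717792635955, 'rvec': array([ 0.63901046, -2.65325922,  1.13809818]), 'tvec': array([0.41600548, 0.2560313 , 1.24201513])}
{'fx': 416.1205501882098, 'fy': 416.1205501882098, 'cx': 273.2829267422318, 'cy': 206.58401348146674, 'k1': 0.0020326076097035035, 'rvec': array([ 2.16993287, -2.19005005,  0.07491612]), 'tvec': array([-0.04924481,  0.49221101,  1.39886263])}
{'fx': 327.66297391264675, 'fy': 327.66297391264675, 'cx': 281.98642099359625, 'cy': 202.7237232306036, 'k1': -0.02960283082206251, 'mount': array([[ 9.99999784e-01,  3.46181736e-04,  5.59131098e-04,
         1.50710964e-03],
       [-4.79715515e-04,  9.65570746e-01,  2.60140162e-01,
        -6.56910349e-02],
       [-4.49824858e-04, -2.60140374e-01,  9.65570704e-01,
         3.06094956e-02],
       [ 0.00000000e+00,  0.00000000e+00,  0.00000000e+00,
         1.00000000e+00]])}
```

View pics/scene0.png

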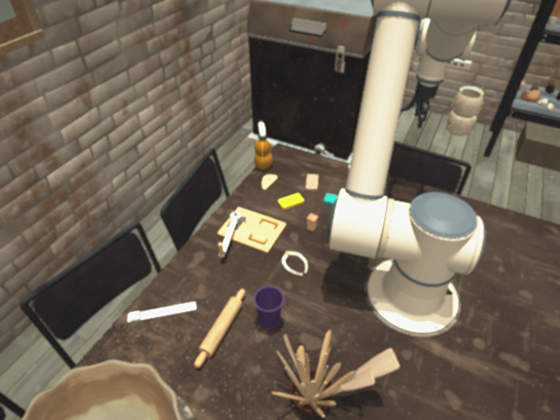

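View pics/top0.png

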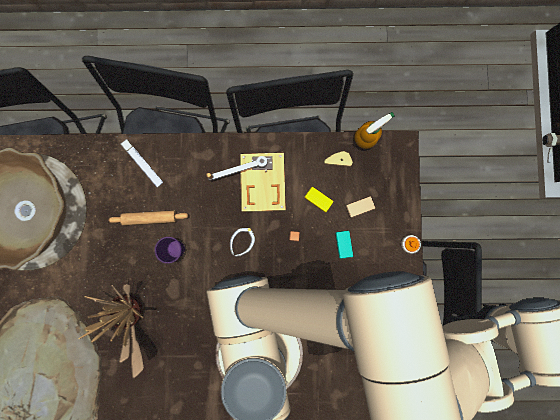

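View pics/wrist0.png

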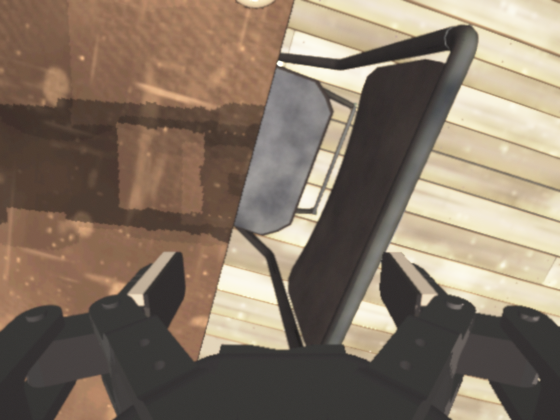

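Top view (image up = +x): jig near (263,182), guide arm from the pivot at (262,162) to the post at about (209,176). The tan bar is near (360,207); there are yellow and turquoise decoys, and the rib with a hole is at (338,159). Next I measure these.

```bash
cat > h.py <<'E'
import numpy as np, cv2
from scipy.spatial.transform import Rotation as R
def und(c,uv):
    uv=np.asarray(uv,float).reshape(-1,2)
    K=np.array([[c["fx"],0,c["cx"]],[0,c["fy"],c["cy"]],[0,0,1]])
    return cv2.undistortPoints(uv.reshape(-1,1,2),K,np.array([c["k1"],0,0,0,0.])).reshape(-1,2)
def pose(c,st=None):
    if "rvec" in c:
        M=cv2.Rodrigues(c["rvec"])[0]; return M.T,-M.T@c["tvec"]
    Rt=R.from_quat(st["eef_rot"]).as_matrix(); m=c["mount"]
    return Rt@m[:3,:3], Rt@m[:3,3]+st["ee_pos"]
def cast(c,uv,z,st=None):
    n=und(c,uv); A,o=pose(c,st)
    d=np.c_[n,np.ones(len(n))]@A.T
    return o+d*((z-o[2])/d[:,2])[:,None]
def proj(c,P,st=None):
    A,o=pose(c,st); P=np.asarray(P,float).reshape(-1,3)
    q=(P-o)@A
    K=np.array([[c["fx"],0,c["cx"]],[0,c["fy"],c["cy"]],[0,0,1]])
    return cv2.projectPoints(q,np.zeros(3),np.zeros(3),K,np.array([c["k1"],0,0,0,0.]))[0].reshape(-1,2)
E
python3 - <<'E'
from rig import r
from h import *
c=r.camera("top"); f=c["frame"]
cv2.imwrite("pics/topz.png",cv2.resize(f[120:280,190:390],None,fx=4,fy=4,interpolation=cv2.INTER_CUBIC)[:,:,::-1])
for p in [(360,207),(355,207),(319,199),(345,244),(338,157),(295,237),(263,200)]: print(p,f[p[1],p[0]])
print(cast(c,[(360,207)],.018),cast(c,[(209,176)],.09),cast(c,[(262,161)],.05))
E
```

```text
(360, 207) [228 214 164]
(355, 207) [229 214 167]
(319, 199) [227 236  19]
(345, 244) [ 39 223 205]
(338, 157) [230 221 152]
(295, 237) [230 169 111]
(263, 200) [228 227 144]
[[ 0.48754435 -0.34869925  0.018     ]] [[0.58812573 0.15406717 0.09      ]] [[ 0.64318844 -0.01747277  0.05      ]]
```

View pics/topz.png

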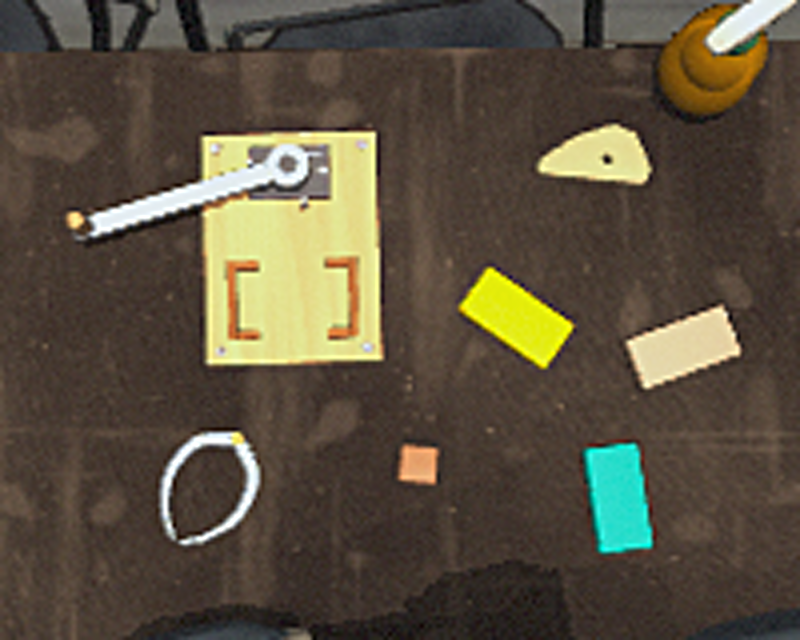

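The zoom shows the tan bar at zoom pixel (683,347), the plate corners near (203,132), (375,131), (382,359) and (208,364), and the cups around (293,298). The post top is at (76,220). Next I measure with contours in both cameras.

```bash
cat > m.py <<'E'
from rig import r
from h import *
c=r.camera("top"); f=c["frame"]
def comp(c,m,near):
    n,l,s,ce=cv2.connectedComponentsWithStats(m.astype(np.uint8))
    k=l[near[1],near[0]]; return (l==k)&(k>0)
g=f.astype(int)
br=(g.min(2)>110)&(g[...,0]>180)
m=comp(c,br,(360,207)); 
cnt=max(cv2.findContours(m.astype(np.uint8),0,1)[0],key=cv2.contourArea)
P=cast(c,cnt.reshape(-1,2).astype(float),.018)[:,:2]
rc=cv2.minAreaRect((P*1000).astype(np.float32)); print("bar top",rc, m.sum())
# plate by table darkness
pl=(g[...,0]>150)&(g[...,1]>140)&(g[...,2]<185)
m=comp(c,pl,(263,198)); m[:,:240]=0
m=cv2.morphologyEx(m.astype(np.uint8),cv2.MORPH_CLOSE,np.ones((9,9)))
cnt=max(cv2.findContours(m,0,1)[0],key=cv2.contourArea)
P=cast(c,cnt.reshape(-1,2).astype(float),.010)[:,:2]
print("plate",cv2.minAreaRect((P*1000).astype(np.float32)))
z=lambda x,y:(190+(x+.5)/4-.5,120+(y+.5)/4-.5)
print("corners",cast(c,[z(203,132),z(375,131),z(382,359),z(208,364)],.010)[:,:2])
cu=(g[...,0]>150)&(g[...,1]<150)&(g[...,2]<110); cu[:183]=0;cu[208:]=0;cu[:,:243]=0;cu[:,284:]=0
cnt=np.argwhere(cu)[:,::-1]
P=cast(c,cnt.astype(float),.018)[:,:2]; print("cups",cv2.minAreaRect((P*1000).astype(np.float32)),len(cnt))
s=r.camera("scene"); f2=s["frame"]
cv2.imwrite("pics/scz.png",cv2.resize(f2[160:275,200:350],None,fx=5,fy=5,interpolation=cv2.INTER_CUBIC)[:,:,::-1])
E
python3 m.py
```

```text
bar top ((489.94403076171875, -350.5762634277344), (43.67763137817383, 87.51502990722656), 19.971965789794922) 331
plate ((579.865478515625, -17.336219787597656), (198.6346435546875, 149.00711059570312), 1.2077006101608276)
corners [[ 0.68072899  0.05848552]
 [ 0.68006272 -0.09032894]
 [ 0.48239689 -0.09418707]
 [ 0.4795119   0.05481683]]
cups ((534.9957275390625, -19.05086898803711), (109.31317901611328, 68.61114501953125), 89.75713348388672) 122
```

View pics/scz.png

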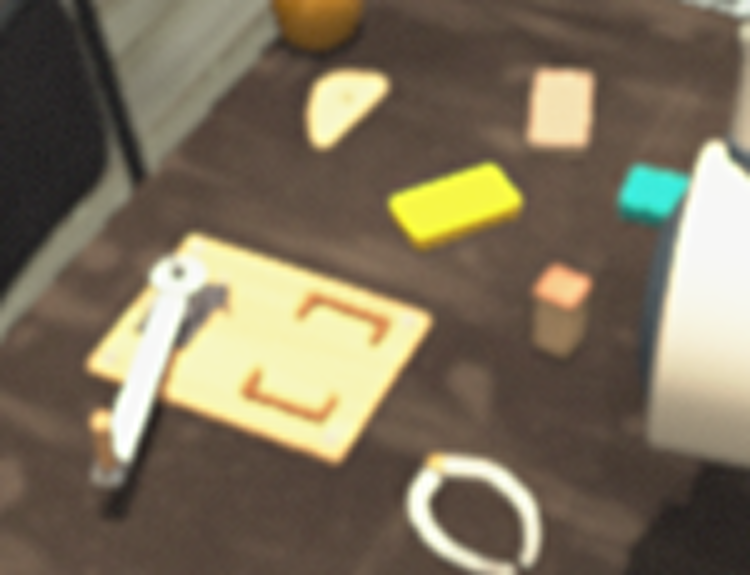

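```bash
cat > go.py <<'E'
import sys
from rig import r
from h import *
def go(x,y,z,deg):
    s=r.state(); R0=R.from_quat(s["eef_rot"]); p=s["ee_pos"]
    a=np.radians(deg); X=np.array([np.cos(a),np.sin(a),0]);Z=np.array([0,0,-1.]);Y=np.cross(Z,X)
    Rt=R.from_matrix(np.c_[X,Y,Z])
    d=R0.inv().apply(np.array([x,y,z])-p)*1000
    w=(R0.inv()*Rt).as_rotvec()
    xa=R0.as_matrix()[:,0]
    print("t",s["clock"].__round__(2),"pos",np.round(p,4),"yaw",np.degrees(np.arctan2(xa[1],xa[0])).round(2),"tr",d.round(1),"tw",w.round(4),"F",s["contact_force"].round(1),"op",round(s["opening"]*1000,2),"j",s["joints"].round(2))
if __name__=="__main__": go(*map(float,sys.argv[1:]))
E
python3 go.py .490 -.350 .35 20
```

```text
t 0.3 pos [ 0.1756 -0.5998  0.4045] yaw -73.68 tr [-151.4 -371.9   54.6] tw [-4.0000e-04  3.0000e-04 -1.6351e+00] F [ 0.4 -0.5  0.1] op 85.75 j [-1.38  0.49  1.35 -0.    1.3  -0.1 ]
```

{"api": "servo_tool", "payload": {
  "rows": [
    {"translation":[-151,-372,55],"twist":[0,0,-1.635]},
    {"translation":[-151,-372,55],"twist":[0,0,-1.635]},
    {"translation":[-151,-372,55],"twist":[0,0,-1.635]},
    {"translation":[-151,-372,55],"twist":[0,0,-1.635]},
    {"translation":[-151,-372,55],"twist":[0,0,-1.635]},
    {"translation":[-151,-372,55],"twist":[0,0,-1.635]},
    {"translation":[-151,-372,55],"twist":[0,0,-1.635]},
    {"translation":[-151,-372,55],"twist":[0,0,-1.635]}
  ],
  "fingers": 40
}}

```text
clock: 0.97
ee_pos: [0.4357, -0.3931, 0.3593]
eef_rot: [0.99, -0.14, 0.0, 0.0]
contact_force: [0.1, 0.1, -0.1]
opening: 0.0722
```

```bash
python3 go.py .490 -.350 .35 20
```

```text
t 0.97 pos [ 0.4357 -0.3931  0.3593] yaw -16.04 tr [ 40.3 -56.5   9.3] tw [ 2.00e-04 -1.00e-04 -6.29e-01] F [ 0.1  0.1 -0.1] op 72.24 j [-0.84  0.49  1.5  -0.    1.16 -0.56]
```

{"api": "servo_tool", "payload": {
  "rows": [
    {"translation":[40,-56,9],"twist":[0,0,-0.628]},
    {"translation":[40,-56,9],"twist":[0,0,-0.628]},
    {"translation":[40,-56,9],"twist":[0,0,-0.628]},
    {"translation":[40,-56,9],"twist":[0,0,-0.628]},
    {"translation":[40,-56,9],"twist":[0,0,-0.628]},
    {"translation":[40,-56,9],"twist":[0,0,-0.628]},
    {"translation":[40,-56,9],"twist":[0,0,-0.628]}
  ]
}}

```text
clock: 1.55
ee_pos: [0.4886, -0.3522, 0.3504]
eef_rot: [0.986, 0.168, 0.0, -0.0]
contact_force: [0.1, -0.1, -0.3]
opening: 0.0714
```

```bash
python3 go.py .490 -.350 .35 20
python3 - <<'E'
from rig import r
from h import *
s=r.state(); c=r.camera("wrist"); f=c["frame"]
cv2.imwrite("pics/w1.png",f[:,:,::-1])
a=np.radians(20);u=np.array([np.cos(a),np.sin(a)]);v=np.array([-u[1],u[0]])
for z in (.018,0): print(proj(c,[[*(np.array([.490,-.3505])+i*.023*u+j*.045*v),z] for i,j in((-1,-1),(-1,1),(1,1),(1,-1))],s).round(0).tolist())
E
```

```text
t 1.55 pos [ 0.4886 -0.3522  0.3504] yaw 19.38 tr [ 2.1 -1.6  0.4] tw [-0.0001 -0.     -0.0109] F [ 0.1 -0.1 -0.3] op 71.44 j [-0.72  0.52  1.47  0.    1.16 -1.06]
[[261.0, 229.0], [258.0, 135.0], [309.0, 135.0], [308.0, 229.0]]
[[262.0, 223.0], [260.0, 134.0], [308.0, 134.0], [307.0, 223.0]]
```

View pics/w1.png

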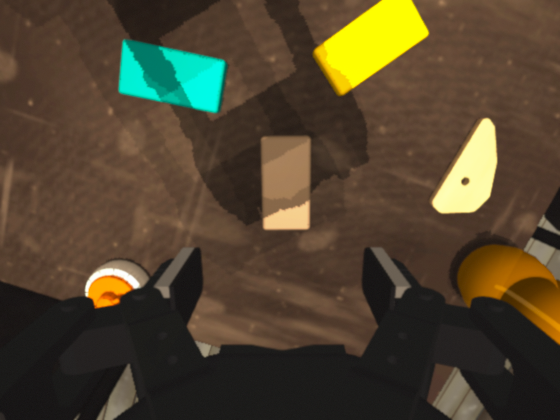

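The wrist view shows the bar at (261–310, 135–230), centred and aligned as predicted, with decoys left and right and the rib at (470,170). I refine it with a contour.

```bash
cat > bar.py <<'E'
from rig import r
from h import *
s=r.state(); c=r.camera("wrist"); g=c["frame"].astype(int)
m=((g[...,0]>115)&(g[...,0]-g[...,2]>25)).astype(np.uint8); m[:115]=0;m[245:]=0;m[:,:235]=0;m[:,335:]=0
m=cv2.morphologyEx(m,cv2.MORPH_OPEN,np.ones((5,5)))
cnt=max(cv2.findContours(m,0,1)[0],key=cv2.contourArea).reshape(-1,2).astype(float)
print(cv2.boundingRect(cnt.astype(np.float32)))
print(cv2.minAreaRect((1000*cast(c,cnt,.018,s)[:,:2]).astype(np.float32)))
E
python3 bar.py
```

```text
(262, 137, 48, 93)
((491.72491455078125, -350.79632568359375), (44.83319854736328, 88.50341033935547), 19.709400177001953)
```

```bash
python3 go.py .4913 -.3507 .2 19.8
```

```text
t 1.65 pos [ 0.4885 -0.3523  0.3504] yaw 19.33 tr [  3.2  -0.6 150.4] tw [-0.      0.     -0.0081] F [-0.   0.8 -1. ] op 71.66 j [-0.72  0.52  1.47 -0.    1.16 -1.06]
```

{"api": "servo_tool", "payload": {
  "rows": [
    {"translation":[3.2,-0.6,35],"twist":[0,0,-0.008]},
    {"translation":[3.2,-0.6,70],"twist":[0,0,-0.008]},
    {"translation":[3.2,-0.6,105],"twist":[0,0,-0.008]},
    {"translation":[3.2,-0.6,130],"twist":[0,0,-0.008]},
    {"translation":[3.2,-0.6,145],"twist":[0,0,-0.008]},
    {"translation":[3.2,-0.6,150],"twist":[0,0,-0.008]},
    {"translation":[3.2,-0.6,150],"twist":[0,0,-0.008]}
  ],
  "fingers": 70
}}

```text
clock: 2.23
ee_pos: [0.4911, -0.3505, 0.1995]
eef_rot: [0.985, 0.173, -0.001, -0.001]
contact_force: [-0.2, 0.4, 0.0]
opening: 0.062
```

```bash
python3 go.py .4913 -.3507 .179 19.8
python3 - <<'E'
from rig import r
import cv2
cv2.imwrite("pics/w2.png",r.camera("wrist")["frame"][:,:,::-1])
E
```

```text
t 2.23 pos [ 0.4911 -0.3505  0.1995] yaw 19.92 tr [ 0.2  0.3 20.5] tw [-0.0017  0.0009  0.0021] F [-0.2  0.4  0. ] op 61.98 j [-0.72  0.72  1.58  0.    0.84 -1.07]
```

View pics/w2.png

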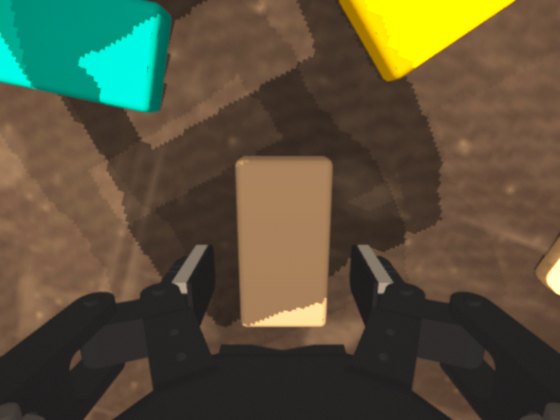

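The bar (237–331) sits centred between the pads (213 and 352). I lower in small steps.

{"api": "servo_tool", "payload": {
  "rows": [
    {"translation":[0,0,8],"twist":[0,0,0]},
    {"translation":[0,0,16],"twist":[0,0,0]},
    {"translation":[0,0,20],"twist":[0,0,0]},
    {"translation":[0,0,22],"twist":[0,0,0]},
    {"translation":[0,0,23],"twist":[0,0,0]},
    {"translation":[0,0,23],"twist":[0,0,0]}
  ],
  "fingers": 100
}}

```text
clock: 2.78
ee_pos: [0.4914, -0.3506, 0.1774]
eef_rot: [0.985, 0.174, -0.0, -0.0]
contact_force: [-1.1, -0.3, 0.5]
opening: 0.0517
```

```bash
python3 go.py .4913 -.3507 .176 19.8
```

```text
t 2.78 pos [ 0.4914 -0.3506  0.1774] yaw 20.05 tr [-0.1  0.1  1.4] tw [-0.      0.      0.0044] F [-1.1 -0.3  0.5] op 51.71 j [-0.72  0.75  1.59 -0.    0.8  -1.07]
```

{"api": "servo_tool", "payload": {
  "rows": [
    {"translation":[0,0,1.5],"twist":[0,0,0]},
    {"translation":[0,0,1.5],"twist":[0,0,0]},
    {"translation":[0,0,1.5],"twist":[0,0,0]}
  ],
  "fingers": 110
}}

```text
clock: 3.03
ee_pos: [0.4914, -0.3506, 0.176]
eef_rot: [0.985, 0.174, 0.0, 0.0]
contact_force: [0.1, -0.3, 0.4]
opening: 0.0483
```

{"api": "servo_tool", "payload": {
  "rows": [
    {"translation":[0,0,0],"twist":[0,0,0]},
    {"translation":[0,0,0],"twist":[0,0,0]},
    {"translation":[0,0,0],"twist":[0,0,0]}
  ],
  "fingers": 114
}}

```text
clock: 3.28
ee_pos: [0.4914, -0.3506, 0.176]
eef_rot: [0.985, 0.174, 0.0, 0.0]
contact_force: [0.2, 0.2, -0.9]
opening: 0.047
```

{"api": "servo_tool", "payload": {
  "rows": [
    {"translation":[0,0,0],"twist":[0,0,0]},
    {"translation":[0,0,0],"twist":[0,0,0]},
    {"translation":[0,0,0],"twist":[0,0,0]}
  ],
  "fingers": 116
}}

```text
clock: 3.53
ee_pos: [0.4913, -0.3506, 0.1759]
eef_rot: [0.985, 0.174, -0.0, -0.0]
contact_force: [0.6, -0.4, 0.0]
opening: 0.0463
```

{"api": "servo_tool", "payload": {
  "rows": [
    {"translation":[0,0,0],"twist":[0,0,0]},
    {"translation":[0,0,0],"twist":[0,0,0]},
    {"translation":[0,0,0],"twist":[0,0,0]}
  ],
  "fingers": 117
}}

```text
clock: 3.78
ee_pos: [0.4914, -0.3505, 0.176]
eef_rot: [0.985, 0.174, 0.0, 0.0]
contact_force: [1.2, 0.7, 1.0]
opening: 0.0461
```

```bash
python3 go.py .4913 -.3507 .176 19.8
```

```text
t 3.78 pos [ 0.4914 -0.3505  0.176 ] yaw 20.05 tr [-0.2  0.1 -0. ] tw [ 0.     -0.0001  0.0044] F [1.2 0.7 1. ] op 46.11 j [-0.72  0.75  1.59  0.    0.79 -1.07]
```

{"api": "servo_tool", "payload": {
  "rows": [
    {"translation":[0,0,0],"twist":[0,0,0]},
    {"translation":[0,0,0],"twist":[0,0,0]},
    {"translation":[0,0,0],"twist":[0,0,0]}
  ],
  "fingers": 118
}}

```text
clock: 4.03
ee_pos: [0.4914, -0.3506, 0.176]
eef_rot: [0.985, 0.174, 0.0, 0.0]
contact_force: [1.6, 0.5, 1.6]
opening: 0.0459
```

{"api": "servo_tool", "payload": {
  "rows": [
    {"translation":[0,0,0],"twist":[0,0,0]},
    {"translation":[0,0,0],"twist":[0,0,0]},
    {"translation":[0,0,0],"twist":[0,0,0]}
  ],
  "fingers": 119
}}

```text
clock: 4.28
ee_pos: [0.4914, -0.3506, 0.176]
eef_rot: [0.985, 0.174, 0.0, 0.0]
contact_force: [1.3, 0.2, 4.5]
opening: 0.0452
```

```bash
python3 go.py .4913 -.3507 .176 19.8
python3 - <<'E'
from rig import r
for i in range(3): print(r.state()["opening"])
E
```

```text
t 4.28 pos [ 0.4914 -0.3506  0.176 ] yaw 20.05 tr [-0.1  0.1  0. ] tw [ 0.0001 -0.0001  0.0044] F [1.3 0.2 4.5] op 45.23 j [-0.72  0.75  1.59  0.    0.79 -1.07]
0.045231228861777543
0.045231228861777543
0.045231228861777543
```

Contact is made: the vertical force of about 4.5 N comes from pad friction. I try a small lift.

{"api": "servo_tool", "payload": {
  "rows": [
    {"translation":[0,0,-1],"twist":[0,0,0]},
    {"translation":[0,0,-2],"twist":[0,0,0]},
    {"translation":[0,0,-4],"twist":[0,0,0]},
    {"translation":[0,0,-6],"twist":[0,0,0]},
    {"translation":[0,0,-6],"twist":[0,0,0]},
    {"translation":[0,0,-6],"twist":[0,0,0]}
  ]
}}

```text
clock: 4.78
ee_pos: [0.4914, -0.3506, 0.1821]
eef_rot: [0.985, 0.174, 0.0, 0.0]
contact_force: [-0.7, 0.3, -1.3]
opening: 0.0457
```

```bash
python3 go.py .4913 -.3507 .176 19.8;  python3 - <<'E'
from rig import r
import cv2
cv2.imwrite("pics/w3.png",r.camera("wrist")["frame"][:,:,::-1])
E
```

```text
t 4.78 pos [ 0.4914 -0.3506  0.1821] yaw 20.05 tr [-0.1  0.   6.1] tw [ 0.0003 -0.0001  0.0044] F [-0.7  0.3 -1.3] op 45.66 j [-0.72  0.75  1.59 -0.    0.81 -1.07]
```

View pics/w3.png

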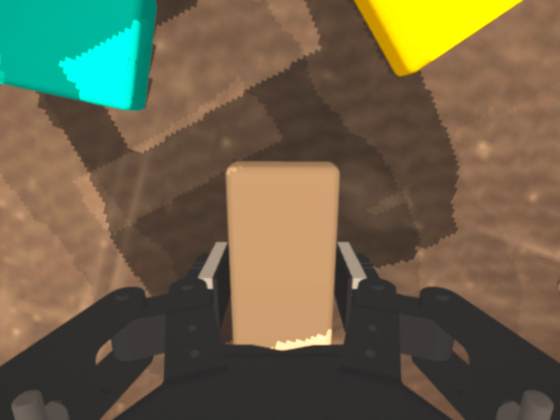

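The bar is lifted: -1.3 N matches its weight, and it sits level between the pads. I raise it and carry it toward the jig.

```bash
python3 go.py .535 -.10 .28 1.1
```

```text
t 4.83 pos [ 0.4914 -0.3506  0.182 ] yaw 20.05 tr [ 126.9 -220.4  -98. ] tw [ 1.000e-04 -0.000e+00  3.308e-01] F [-0.4  0.6 -1.2] op 45.94 j [-0.72  0.75  1.59 -0.    0.81 -1.07]
```

{"api": "servo_tool", "payload": {
  "rows": [
    {"translation":[0,0,-6],"twist":[0,0,0]},
    {"translation":[0,0,-16],"twist":[0,0,0]},
    {"translation":[0,0,-30],"twist":[0,0,0]},
    {"translation":[4,-6,-46],"twist":[0,0,0.01]},
    {"translation":[10,-18,-62],"twist":[0,0,0.03]},
    {"translation":[19,-34,-76],"twist":[0,0,0.06]},
    {"translation":[31,-54,-88],"twist":[0,0,0.1]},
    {"translation":[44,-76,-95],"twist":[0,0,0.14]}
  ]
}}

```text
clock: 5.5
ee_pos: [0.5069, -0.2638, 0.2793]
eef_rot: [0.995, 0.103, 0.001, 0.001]
contact_force: [0.6, 0.2, -0.5]
opening: 0.0457
```

```bash
python3 go.py .535 -.10 .28 1.1
```

```text
t 5.5 pos [ 0.5069 -0.2638  0.2793] yaw 11.87 tr [  61.2 -154.5   -0.9] tw [ 0.0017 -0.002   0.188 ] F [ 0.6  0.2 -0.5] op 45.68 j [-0.58  0.57  1.62 -0.    0.95 -0.79]
```

{"api": "servo_tool", "payload": {
  "rows": [
    {"translation":[8,-21,0],"twist":[0,0,0.025]},
    {"translation":[17,-43,0],"twist":[0,0,0.05]},
    {"translation":[26,-65,0],"twist":[0,0,0.08]},
    {"translation":[35,-88,0],"twist":[0,0,0.11]},
    {"translation":[43,-109,0],"twist":[0,0,0.135]},
    {"translation":[50,-127,0],"twist":[0,0,0.155]},
    {"translation":[55,-140,0],"twist":[0,0,0.17]},
    {"translation":[58,-146,0],"twist":[0,0,0.18]}
  ]
}}

```text
clock: 6.17
ee_pos: [0.533, -0.1075, 0.2778]
eef_rot: [1.0, 0.015, 0.0, -0.0]
contact_force: [-0.3, -1.2, -0.0]
opening: 0.0455
```

{"api": "servo_tool", "payload": {
  "rows": [
    {"translation":[0,0,0],"twist":[0,0,0]},
    {"translation":[0,0,0],"twist":[0,0,0]},
    {"translation":[0,0,0],"twist":[0,0,0]}
  ]
}}

```text
clock: 6.42
ee_pos: [0.5329, -0.11, 0.2772]
eef_rot: [1.0, 0.015, 0.0, 0.0]
contact_force: [0.5, 0.5, -1.2]
opening: 0.0457
```

```bash
python3 go.py .535 -.10 .28 1.1;  python3 - <<'E'
from rig import r
from h import *
s=r.state();c=r.camera("wrist")
cv2.imwrite("pics/w4.png",c["frame"][:,:,::-1])
E
```

```text
t 6.42 pos [ 0.5329 -0.11    0.2772] yaw 1.71 tr [ 2.4 -9.9 -2.8] tw [ 0.0003 -0.0004  0.0107] F [ 0.5  0.5 -1.2] op 45.66 j [-0.31  0.54  1.68 -0.    0.91 -0.34]
```

View pics/w4.png

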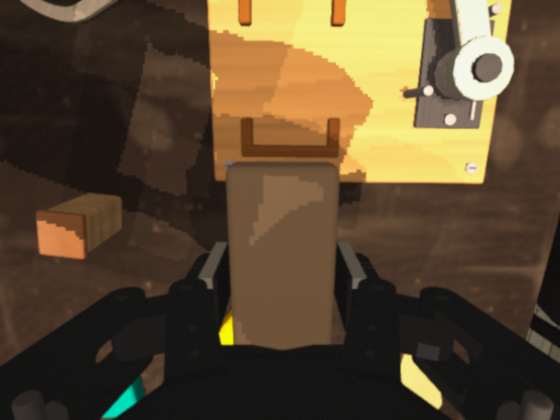

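The bar is still square in the grip at (230–337). The nest's near cup is at (243–340, 118–157) and the far cup is cut off at the top edge. I back off 45 mm to see both cups.

{"api": "servo_tool", "payload": {
  "rows": [
    {"translation":[0,8,-3],"twist":[0,0,0.002]},
    {"translation":[0,20,-6],"twist":[0,0,0.005]},
    {"translation":[0,32,-8],"twist":[0,0,0.008]},
    {"translation":[0,42,-10],"twist":[0,0,0.01]},
    {"translation":[0,45,-10],"twist":[0,0,0.01]},
    {"translation":[0,45,-10],"twist":[0,0,0.01]},
    {"translation":[0,45,-10],"twist":[0,0,0.01]}
  ]
}}

```text
clock: 7.05
ee_pos: [0.5341, -0.1544, 0.2868]
eef_rot: [1.0, 0.01, -0.0, -0.0]
contact_force: [0.2, 0.4, -1.3]
opening: 0.0453
```

```bash
cat > nest.py <<'E'
from rig import r
from h import *
s=r.state();c=r.camera("wrist")
np.savez("nest.npz",f=c["frame"],p=s["ee_pos"],q=s["eef_rot"])
cv2.imwrite("pics/w5.png",cv2.resize(c["frame"][20:235,190:390],None,fx=2.7,fy=2.7,interpolation=cv2.INTER_CUBIC)[:,:,::-1])
n=np.array([.535,-.0186]);a=np.radians(1.1)
u=np.array([np.cos(a),np.sin(a)]);v=np.array([-u[1],u[0]])
def J(x,y,z): return [*(n+u*x+v*y),z]
P=proj(c,[J(i*.026,j*.048,.018) for j in(-1,1) for i in(-1,1)]+[J(i*.026,j*.029,.018) for j in(-1,1) for i in(-1,1)]+[J(-.055,-.075,.01),J(-.055,.075,.01),J(.145,-.075,.01)],s)
print(s["ee_pos"]);print(P.round(1).tolist());print(((P-[190,20])*2.7).round(0).tolist())
E
python3 nest.py
```

```text
[ 0.53413405 -0.15444731  0.28681192]
[[248.7, 79.2], [324.5, 79.3], [245.4, -82.6], [329.0, -82.5], [248.1, 49.5], [325.3, 49.5], [246.0, -48.3], [328.1, -48.2], [211.0, 119.5], [199.8, -123.6], [482.7, 120.5]]
[[159.0, 160.0], [363.0, 160.0], [149.0, -277.0], [375.0, -277.0], [157.0, 80.0], [365.0, 80.0], [151.0, -184.0], [373.0, -184.0], [57.0, 269.0], [27.0, -388.0], [790.0, 271.0]]
```

View pics/w5.png

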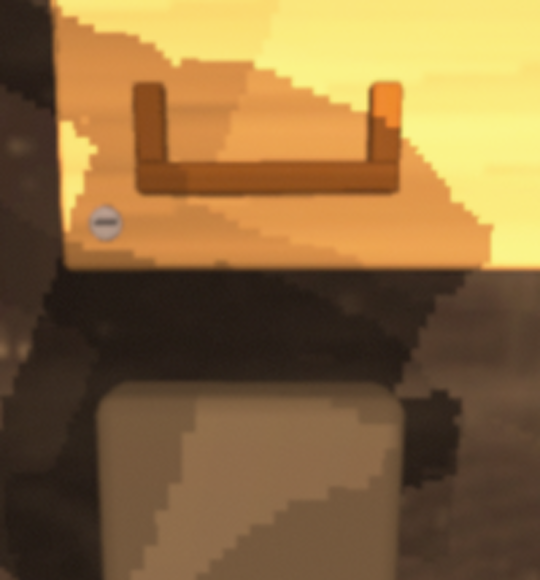

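The near cup's inner walls are at zoom x 166/368 against 159/363 predicted, and the end wall is at 161 against 160. So the nest is about 1.7 mm further +x than the top view gave. I check the same camera on the held bar for bias.

Run:
```python
from rig import r
from h import *
s=r.state();c=r.camera("wrist");Rt=R.from_quat(s["eef_rot"])
P=[Rt.apply([x,y,z])+s["ee_pos"] for z in(.158,.140) for x,y in((-.023,-.045),(.023,-.045),(-.023,0),(.023,0),(0,-.045))]
print(((proj(c,P,s)-[190,20])*2.7).round(0).tolist())
g=c["frame"]
for row in (180,190,200,210): print(row,g[row,215:235].sum(1).tolist(),g[row,328:348].sum(1).tolist())
print(g[150:175,280].sum(1).tolist())
```

```text
[[87.0, 392.0], [404.0, 393.0], [100.0, 675.0], [391.0, 676.0], [245.0, 392.0], [61.0, 414.0], [429.0, 414.0], [79.0, 735.0], [411.0, 735.0], [245.0, 414.0]]
180 [103, 102, 104, 103, 106, 109, 107, 110, 108, 111, 143, 192, 227, 243, 251, 255, 260, 265, 267, 270] [320, 320, 319, 319, 319, 315, 306, 295, 279, 258, 221, 172, 132, 114, 112, 112, 109, 109, 108, 109]
190 [102, 98, 97, 99, 97, 99, 97, 100, 99, 101, 120, 172, 214, 239, 246, 253, 259, 263, 269, 266] [319, 320, 318, 311, 292, 270, 258, 253, 242, 231, 196, 147, 111, 98, 101, 99, 103, 96, 94, 91]
200 [86, 86, 84, 82, 90, 88, 88, 82, 87, 95, 102, 145, 195, 230, 246, 250, 259, 262, 265, 267] [268, 272, 269, 269, 265, 261, 253, 246, 240, 214, 172, 129, 110, 108, 110, 119, 144, 159, 167, 162]
210 [108, 107, 107, 109, 106, 106, 102, 106, 106, 102, 109, 126, 175, 217, 239, 249, 256, 260, 267, 269] [268, 266, 268, 267, 265, 258, 252, 245, 234, 208, 181, 165, 160, 159, 157, 155, 164, 163, 168, 162]
[91, 89, 92, 91, 91, 98, 97, 103, 104, 107, 114, 144, 177, 195, 203, 210, 225, 248, 274, 290, 297, 303, 309, 319, 324]
```

```bash
python3 go.py .5364 -.0190 .23 1.1
```

```text
t 7.15 pos [ 0.5341 -0.1539  0.2868] yaw 1.16 tr [   5.  -134.8   56.8] tw [-0.0003  0.0005  0.001 ] F [ 0.   0.3 -0.7] op 45.77 j [-0.39  0.54  1.65  0.    0.95 -0.41]
```

{"api": "servo_tool", "payload": {
  "rows": [
    {"translation":[0,-8,2],"twist":[0,0,0]},
    {"translation":[1,-26,8],"twist":[0,0,0.001]},
    {"translation":[2,-50,16],"twist":[0,0,0.001]},
    {"translation":[3,-76,26],"twist":[0,0,0.001]},
    {"translation":[4,-100,36],"twist":[0,0,0.001]},
    {"translation":[4.5,-120,46],"twist":[0,0,0.001]},
    {"translation":[5,-131,54],"twist":[0,0,0.001]},
    {"translation":[5,-134.8,57],"twist":[0,0,0.001]}
  ]
}}

```text
clock: 7.82
ee_pos: [0.5361, -0.0172, 0.2288]
eef_rot: [1.0, 0.011, -0.001, -0.0]
contact_force: [-1.5, -0.2, -1.4]
opening: 0.0457
```

```bash
python3 go.py .5364 -.0190 .205 1.1
```

```text
t 7.82 pos [ 0.5361 -0.0172  0.2288] yaw 1.22 tr [ 0.3  1.8 23.8] tw [-0.0004  0.0016  0.002 ] F [-1.5 -0.2 -1.4] op 45.66 j [-0.14  0.61  1.74  0.    0.79 -0.16]
```

{"api": "servo_tool", "payload": {
  "rows": [
    {"translation":[0.2,1,7],"twist":[0,0,0.002]},
    {"translation":[0.3,1,14],"twist":[0,0,0.002]},
    {"translation":[0.3,1,20],"twist":[0,0,0.002]},
    {"translation":[0.3,1,23],"twist":[0,0,0.002]},
    {"translation":[0.3,1,23],"twist":[0,0,0.002]},
    {"translation":[0.3,1,23],"twist":[0,0,0.002]}
  ]
}}

```text
clock: 8.32
ee_pos: [0.5369, -0.0208, 0.2068]
eef_rot: [1.0, 0.008, -0.0, -0.0]
contact_force: [0.5, 0.0, -0.9]
opening: 0.0461
```

```bash
python3 go.py .5364 -.0190 .205 1.1;  python3 - <<'E'
from rig import r
from h import *
s=r.state();c=r.camera("wrist")
cv2.imwrite("pics/w6.png",c["frame"][:,:,::-1])
for n in("scene","top"):
  c=r.camera(n)["frame"]; a=c[170:260,205:305] if n=="scene" else c[140:230,215:315]
  cv2.imwrite(f"pics/{n}6.png",cv2.resize(a,None,fx=6,fy=6,interpolation=cv2.INTER_CUBIC)[:,:,::-1])
E
```

```text
t 8.32 pos [ 0.5369 -0.0208  0.2068] yaw 0.93 tr [-0.5 -1.8  1.8] tw [-0.      0.0002 -0.003 ] F [ 0.5  0.  -0.9] op 46.07 j [-0.15  0.65  1.75  0.    0.74 -0.17]
```

View pics/w6.png

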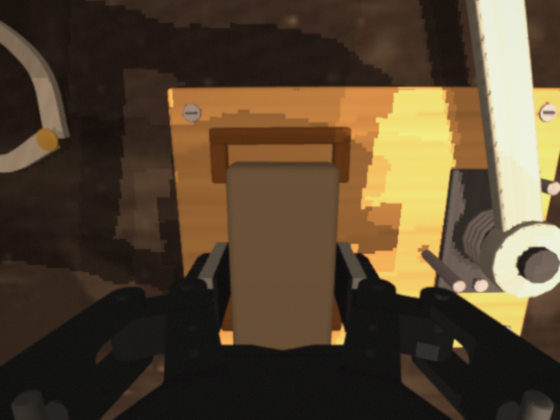

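View pics/scene6.png

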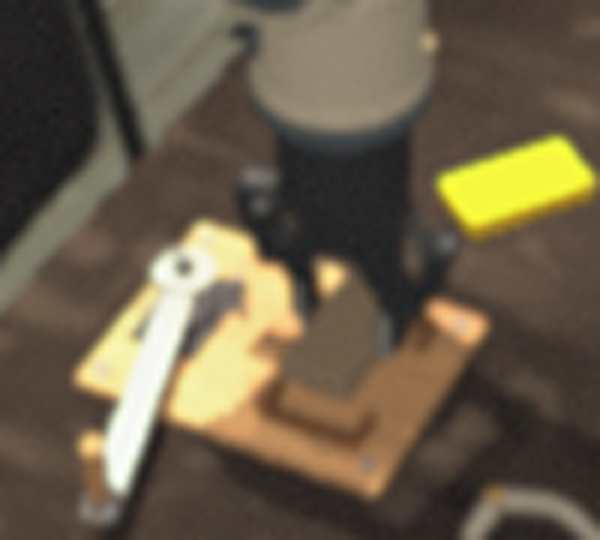

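View pics/top6.png

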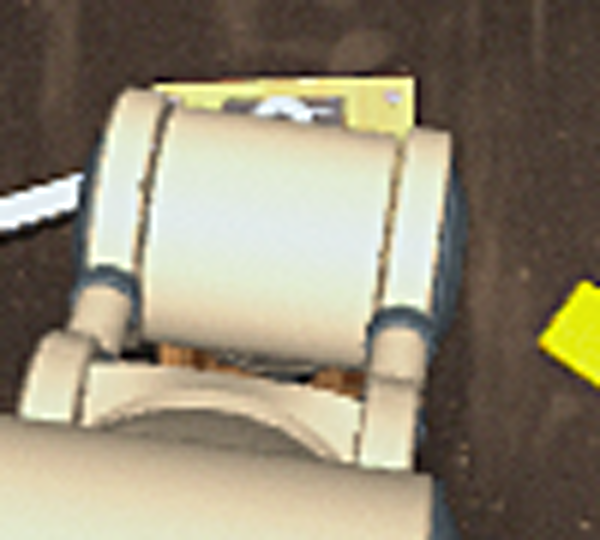

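The wrist view shows the bar (228–338) over the nest. The far cup is at outer x 211/350 and inner x 227/334, its end wall's inner edge is near row 143, and the plate corner is at (169,88). I check this against predictions.

Run:
```python
from rig import r
from h import *
s=r.state();c=r.camera("wrist")
cv2.imwrite("pics/w6z.png",cv2.resize(c["frame"][75:275,160:370],None,fx=3.5,fy=3.0,interpolation=cv2.INTER_CUBIC)[:,:,::-1])
n=np.array([.5364,-.0189]);a=np.radians(1.1)
u=np.array([np.cos(a),np.sin(a)]);v=np.array([-u[1],u[0]])
def J(x,y,z): return [*(n+u*x+v*y),z]
S=lambda P:((P-[160,75])*[3.5,3.0]).round(0).tolist()
print(S(proj(c,[J(-.026,.048,.018),J(.026,.048,.018),J(-.026,.029,.018),J(.026,.029,.018),J(-.055,.075,.01),J(-.055,-.02,.01)],s)))
Rt=R.from_quat(s["eef_rot"])
print(S(proj(c,[Rt.apply([x,y,z])+s["ee_pos"] for z in(.158,.162) for x,y in((-.023,-.045),(.023,-.045),(-.023,0),(.023,0))],s)))
```

```text
[[228.0, 213.0], [608.0, 212.0], [235.0, 330.0], [603.0, 329.0], [21.0, 41.0], [76.0, 579.0]]
[[217.0, 271.0], [629.0, 271.0], [235.0, 585.0], [612.0, 586.0], [224.0, 267.0], [623.0, 267.0], [240.0, 573.0], [607.0, 573.0]]
```

View pics/w6z.png

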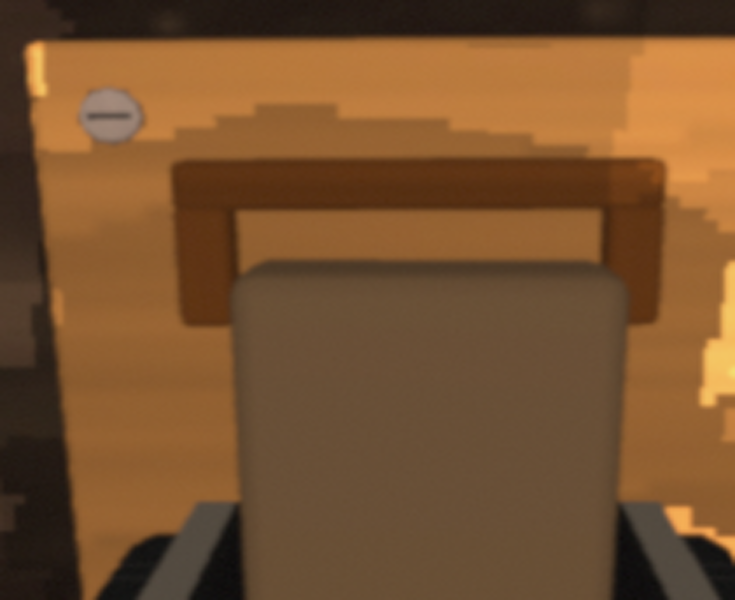

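Cup inner mean is 418 against 418 predicted; the bar reads 0.6 mm +x. I shift about 1 mm in x and y to centre it and lower slowly.

```bash
python3 go.py .5358 -.0197 .194 1.1
```

```text
t 8.52 pos [ 0.537  -0.0205  0.2073] yaw 0.96 tr [-1.2 -0.8 13.3] tw [ 0.0001 -0.0006 -0.0024] F [-0.4  0.1 -0.8] op 45.79 j [-0.15  0.65  1.75  0.    0.74 -0.17]
```

{"api": "servo_tool", "payload": {
  "rows": [
    {"translation":[-1,-0.8,1],"twist":[0,0,-0.002]},
    {"translation":[-1.2,-0.8,4],"twist":[0,0,-0.002]},
    {"translation":[-1.2,-0.8,8],"twist":[0,0,-0.002]},
    {"translation":[-1.2,-0.8,11],"twist":[0,0,-0.002]},
    {"translation":[-1.2,-0.8,13],"twist":[0,0,-0.002]},
    {"translation":[-1.2,-0.8,14],"twist":[0,0,-0.002]},
    {"translation":[-1.2,-0.8,14],"twist":[0,0,-0.002]},
    {"translation":[-1.2,-0.8,14],"twist":[0,0,-0.002]}
  ]
}}

```text
clock: 9.18
ee_pos: [0.5357, -0.0195, 0.1928]
eef_rot: [1.0, 0.01, -0.0, -0.0]
contact_force: [0.2, 1.1, -2.0]
opening: 0.0458
```

```bash
python3 go.py .5358 -.0197 .186 1.1
python3 - <<'E'
from rig import r
import cv2
cv2.imwrite("pics/w7.png",r.camera("wrist")["frame"][:,:,::-1])
E
```

```text
t 9.18 pos [ 0.5357 -0.0195  0.1928] yaw 1.09 tr [0.1 0.2 6.8] tw [-0.      0.0002 -0.0002] F [ 0.2  1.1 -2. ] op 45.83 j [-0.15  0.67  1.76 -0.    0.71 -0.17]
```

View pics/w7.png

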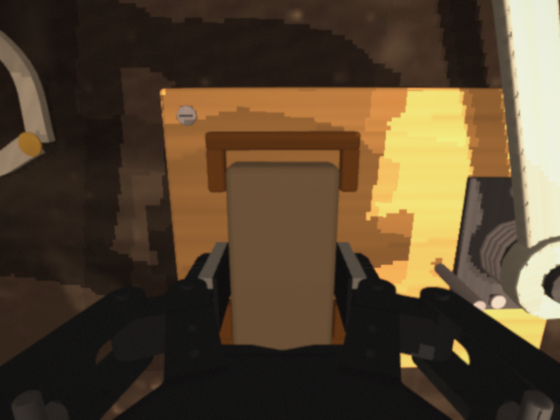

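The bar (228–338) is centred between the cup walls (225–341) with a gap at the far end. I lower by about 1 mm steps, watching the force.

{"api": "servo_tool", "payload": {
  "rows": [
    {"translation":[0,0,1],"twist":[0,0,0]},
    {"translation":[0,0,2],"twist":[0,0,0]},
    {"translation":[0,0,3],"twist":[0,0,0]},
    {"translation":[0,0,3],"twist":[0,0,0]}
  ]
}}

```text
clock: 9.57
ee_pos: [0.5357, -0.0195, 0.1898]
eef_rot: [1.0, 0.01, -0.0, -0.0]
contact_force: [-0.3, 0.1, -0.8]
opening: 0.0463
```

{"api": "servo_tool", "payload": {
  "rows": [
    {"translation":[0,0,0.5],"twist":[0,0,0]},
    {"translation":[0,0,1],"twist":[0,0,0]},
    {"translation":[0,0,1],"twist":[0,0,0]}
  ]
}}

```text
clock: 9.82
ee_pos: [0.5357, -0.0195, 0.1889]
eef_rot: [1.0, 0.01, -0.0, -0.0]
contact_force: [0.1, 0.1, -1.1]
opening: 0.0456
```

{"api": "servo_tool", "payload": {
  "rows": [
    {"translation":[0,0,0.5],"twist":[0,0,0]},
    {"translation":[0,0,1],"twist":[0,0,0]},
    {"translation":[0,0,1],"twist":[0,0,0]}
  ]
}}

```text
clock: 10.07
ee_pos: [0.5357, -0.0195, 0.1878]
eef_rot: [1.0, 0.009, -0.0, -0.0]
contact_force: [-0.3, 0.5, -1.4]
opening: 0.0459
```

{"api": "servo_tool", "payload": {
  "rows": [
    {"translation":[0,0,0.5],"twist":[0,0,0]},
    {"translation":[0,0,1],"twist":[0,0,0]},
    {"translation":[0,0,1],"twist":[0,0,0]}
  ]
}}

```text
clock: 10.32
ee_pos: [0.5357, -0.0195, 0.1869]
eef_rot: [1.0, 0.009, -0.0, -0.0]
contact_force: [0.7, -0.2, -0.9]
opening: 0.0457
```

{"api": "servo_tool", "payload": {
  "rows": [
    {"translation":[0,0,0.3],"twist":[0,0,0]},
    {"translation":[0,0,0.6],"twist":[0,0,0]},
    {"translation":[0,0,0.6],"twist":[0,0,0]}
  ]
}}

```text
clock: 10.57
ee_pos: [0.5357, -0.0195, 0.1863]
eef_rot: [1.0, 0.01, -0.0, -0.0]
contact_force: [-0.6, -0.3, -1.8]
opening: 0.0459
```

{"api": "servo_tool", "payload": {
  "rows": [
    {"translation":[0,0,0.3],"twist":[0,0,0]},
    {"translation":[0,0,0.6],"twist":[0,0,0]},
    {"translation":[0,0,0.6],"twist":[0,0,0]}
  ]
}}

```text
clock: 10.82
ee_pos: [0.5357, -0.0195, 0.186]
eef_rot: [1.0, 0.009, 0.0, 0.0]
contact_force: [-2.0, -0.4, 6.7]
opening: 0.0455
```

```bash
python3 go.py .5358 -.0197 .186 1.1
```

```text
t 10.82 pos [ 0.5357 -0.0195  0.186 ] yaw 1.09 tr [0.1 0.2 0. ] tw [ 0.     -0.0002 -0.0002] F [-2.  -0.4  6.7] op 45.5 j [-0.15  0.68  1.76 -0.    0.69 -0.17]
```

Contact came at z 0.186, exactly as expected, with 6.7 N. I release gently.

{"api": "servo_tool", "payload": {
  "rows": [
    {"translation":[0,0,0],"twist":[0,0,0]},
    {"translation":[0,0,0],"twist":[0,0,0]}
  ],
  "fingers": 117
}}

```text
clock: 10.98
ee_pos: [0.5357, -0.0195, 0.1858]
eef_rot: [1.0, 0.009, 0.0, 0.0]
contact_force: [0.4, -0.1, -0.3]
opening: 0.0463
```

{"api": "servo_tool", "payload": {
  "rows": [
    {"translation":[0,0,0],"twist":[0,0,0]},
    {"translation":[0,0,0],"twist":[0,0,0]}
  ],
  "fingers": 114
}}

```text
clock: 11.15
ee_pos: [0.5357, -0.0195, 0.1857]
eef_rot: [1.0, 0.01, 0.0, 0.0]
contact_force: [-0.3, 0.0, 0.3]
opening: 0.0469
```

{"api": "servo_tool", "payload": {
  "rows": [
    {"translation":[0,0,0],"twist":[0,0,0]},
    {"translation":[0,0,0],"twist":[0,0,0]},
    {"translation":[0,0,0],"twist":[0,0,0]}
  ],
  "fingers": 95
}}

```text
clock: 11.4
ee_pos: [0.5357, -0.0195, 0.1857]
eef_rot: [1.0, 0.01, 0.0, -0.0]
contact_force: [0.2, 0.9, -0.4]
opening: 0.0537
```

```bash
python3 go.py .5358 -.0197 .26 1.1
python3 - <<'E'
from rig import r
import cv2
cv2.imwrite("pics/w8.png",r.camera("wrist")["frame"][:,:,::-1])
E
```

```text
t 11.4 pos [ 0.5357 -0.0195  0.1857] yaw 1.09 tr [  0.1   0.2 -74.3] tw [-0.     -0.     -0.0002] F [ 0.2  0.9 -0.4] op 53.7 j [-0.15  0.69  1.76  0.    0.69 -0.17]
```

View pics/w8.png

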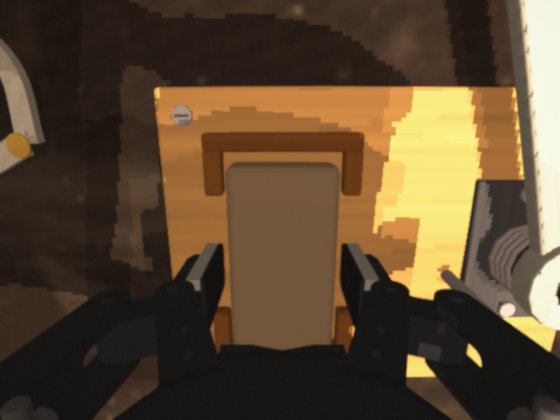

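The bar is free of the pads and between the cup walls with a gap on each side. I rise straight up and verify.

{"api": "servo_tool", "payload": {
  "rows": [
    {"translation":[0,0,-6],"twist":[0,0,0]},
    {"translation":[0,0,-20],"twist":[0,0,0]},
    {"translation":[0,0,-45],"twist":[0,0,0]},
    {"translation":[0,0,-80],"twist":[0,0,0]},
    {"translation":[0,0,-115],"twist":[0,0,0]},
    {"translation":[0,0,-140],"twist":[0,0,0]},
    {"translation":[0,0,-150],"twist":[0,0,0]},
    {"translation":[0,0,-150],"twist":[0,0,0]}
  ]
}}

```text
clock: 12.12
ee_pos: [0.5361, -0.0196, 0.3384]
eef_rot: [1.0, 0.01, 0.002, 0.0]
contact_force: [0.2, -0.8, -1.2]
opening: 0.0537
```

Run:
```python
from rig import r
from h import *
s=r.state();c=r.camera("wrist");f=c["frame"]
cv2.imwrite("pics/w9.png",f[:,:,::-1])
cv2.imwrite("pics/w9z.png",cv2.resize(f[70:280,200:370],None,fx=2.8,fy=2.8,interpolation=cv2.INTER_CUBIC)[:,:,::-1])
print(s["ee_pos"],s["contact_force"])
```

```text
[ 0.53611324 -0.01957863  0.33844591] [ 0.22506365 -0.79034151 -1.24063351]
```

View pics/w9.png

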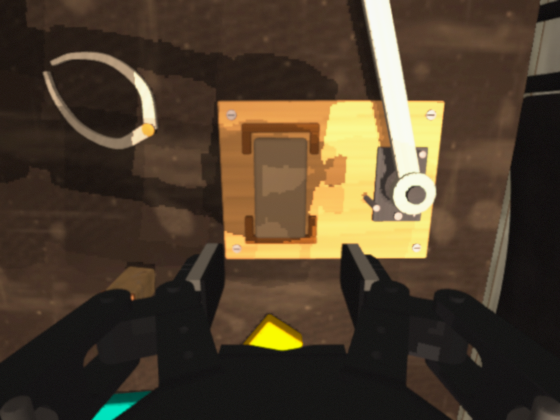

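View pics/w9z.png

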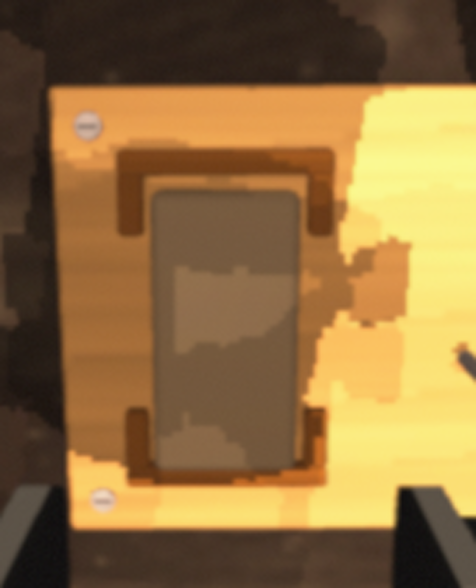

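The bar lies flat inside both cups with gaps on both sides. Next I hover over the post, predicted at (0.594, 0.156).

```bash
python3 go.py .594 .156 .34 16.6
```

```text
t 12.17 pos [ 0.5357 -0.0195  0.3367] yaw 1.09 tr [  61.6 -174.4   -3.3] tw [ 0.0007 -0.002  -0.2707] F [ 0.1  0.8 -0.8] op 53.77 j [-0.15  0.45  1.65 -0.    1.04 -0.17]
```

{"api": "servo_tool", "payload": {
  "rows": [
    {"translation":[7,-20,-3],"twist":[0,0,-0.03]},
    {"translation":[18,-52,-3],"twist":[0,0,-0.08]},
    {"translation":[30,-85,-3],"twist":[0,0,-0.14]},
    {"translation":[42,-120,-3],"twist":[0,0,-0.19]},
    {"translation":[53,-150,-3],"twist":[0,0,-0.24]},
    {"translation":[60,-169,-3],"twist":[0,0,-0.265]},
    {"translation":[61.5,-174,-3],"twist":[0,0,-0.271]},
    {"translation":[61.5,-174,-3],"twist":[0,0,-0.271]}
  ],
  "fingers": 110
}}

```text
clock: 12.83
ee_pos: [0.5937, 0.1568, 0.3369]
eef_rot: [0.989, 0.145, -0.001, -0.0]
contact_force: [0.6, -0.1, -0.1]
opening: 0.0487
```

```bash
python3 go.py .594 .156 .34 16.6
python3 - <<'E'
from rig import r
from h import *
s=r.state();c=r.camera("wrist");f=c["frame"]
cv2.imwrite("pics/w10.png",f[:,:,::-1])
print(proj(c,[[.594,.156,.09],[.594,.156,.048]],s))
E
```

```text
t 12.83 pos [0.5937 0.1568 0.3369] yaw 16.73 tr [ 0.1  0.9 -3.1] tw [-0.0003  0.0024  0.0022] F [ 0.6 -0.1 -0.1] op 48.67 j [ 0.16  0.55  1.45  0.    1.14 -0.13]
[[282.92824736 212.21454936]
 [282.91486572 197.33271494]]
```

View pics/w10.png

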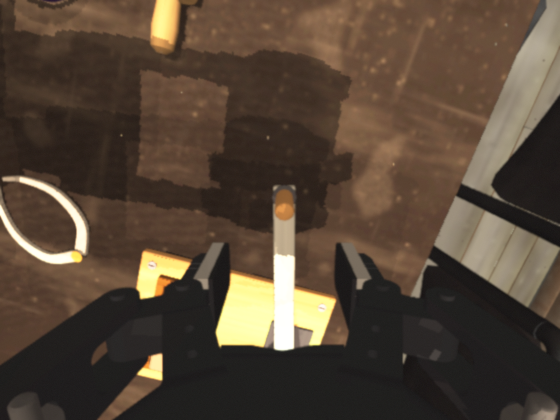

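The post top is at (284,210) against (283,212) predicted, and the arm is aligned with the tool's y. I descend with the fingers either side of the post.

{"api": "servo_tool", "payload": {
  "rows": [
    {"translation":[0,0.9,15],"twist":[0,0.002,0.002]},
    {"translation":[0,0.9,45],"twist":[0,0.002,0.002]},
    {"translation":[0,0.9,75],"twist":[0,0.002,0.002]},
    {"translation":[0,0.9,95],"twist":[0,0.002,0.002]},
    {"translation":[0,0.9,106],"twist":[0,0.002,0.002]},
    {"translation":[0,0.9,109],"twist":[0,0.002,0.002]},
    {"translation":[0,0.9,109],"twist":[0,0.002,0.002]}
  ]
}}

```text
clock: 13.47
ee_pos: [0.594, 0.154, 0.2294]
eef_rot: [0.99, 0.143, 0.0, -0.0]
contact_force: [0.0, 1.1, 1.0]
opening: 0.0485
```

```bash
python3 go.py .594 .156 .227 16.6
python3 - <<'E'
from rig import r
from h import *
c=r.camera("wrist");f=c["frame"]
cv2.imwrite("pics/w11.png",f[:,:,::-1])
E
```

```text
t 13.47 pos [0.594  0.154  0.2294] yaw 16.44 tr [ 0.6 -1.9  2.4] tw [-0.0001 -0.0007 -0.0028] F [0.  1.1 1. ] op 48.47 j [ 0.16  0.68  1.54  0.    0.92 -0.13]
```

View pics/w11.png

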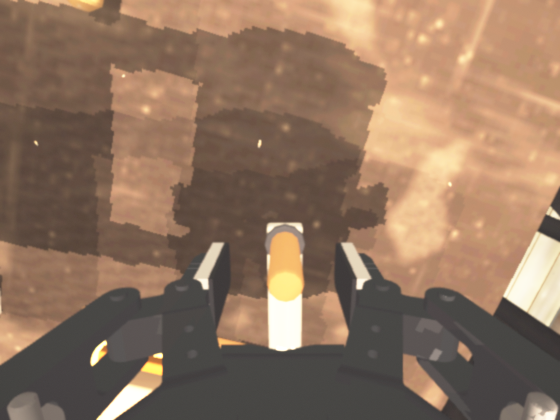

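The post (286,285) is centred between the pads. I trim the position and close.

{"api": "servo_tool", "payload": {
  "rows": [
    {"translation":[0.4,-1.9,2],"twist":[0,0,-0.003]},
    {"translation":[0.4,-1.9,2],"twist":[0,0,-0.003]},
    {"translation":[0.4,-1.9,2],"twist":[0,0,-0.003]},
    {"translation":[0.4,-1.9,2],"twist":[0,0,-0.003]},
    {"translation":[0.4,-1.9,2],"twist":[0,0,-0.003]},
    {"translation":[0.4,-1.9,2],"twist":[0,0,-0.003]}
  ],
  "fingers": 204
}}

```text
clock: 14.02
ee_pos: [0.594, 0.1567, 0.228]
eef_rot: [0.989, 0.145, 0.001, -0.0]
contact_force: [-0.6, -0.8, -0.1]
opening: 0.0167
```

{"api": "servo_tool", "payload": {
  "rows": [
    {"translation":[0,0,0],"twist":[0,0,0]},
    {"translation":[0,0,0],"twist":[0,0,0]},
    {"translation":[0,0,0],"twist":[0,0,0]},
    {"translation":[0,0,0],"twist":[0,0,0]}
  ],
  "fingers": 212
}}

```text
clock: 14.35
ee_pos: [0.594, 0.1567, 0.2277]
eef_rot: [0.989, 0.145, 0.001, -0.0]
contact_force: [0.5, -0.1, 0.8]
opening: 0.0144
```

```bash
python3 go.py .594 .156 .227 16.6
```

```text
t 14.35 pos [0.594  0.1567 0.2277] yaw 16.67 tr [-0.2  0.7  0.7] tw [ 0.     -0.002   0.0013] F [ 0.5 -0.1  0.8] op 14.36 j [ 0.16  0.69  1.54  0.    0.91 -0.13]
```

{"api": "servo_tool", "payload": {
  "rows": [
    {"translation":[0,0,0],"twist":[0,0,0]},
    {"translation":[0,0,0],"twist":[0,0,0]},
    {"translation":[0,0,0],"twist":[0,0,0]}
  ],
  "fingers": 218
}}

```text
clock: 14.6
ee_pos: [0.5941, 0.1567, 0.2278]
eef_rot: [0.989, 0.145, 0.001, -0.0]
contact_force: [0.2, 0.5, 1.7]
opening: 0.013
```

{"api": "servo_tool", "payload": {
  "rows": [
    {"translation":[-5,0,0],"twist":[0,0,-0.028]},
    {"translation":[-15.7,0.7,0],"twist":[0,0,-0.0873]},
    {"translation":[-31.3,2.7,0],"twist":[0,0,-0.1745]},
    {"translation":[-46.6,6.1,0],"twist":[0,0,-0.2618]},
    {"translation":[-61.6,10.9,0],"twist":[0,0,-0.3491]},
    {"translation":[-76.1,16.9,0],"twist":[0,0,-0.4363]},
    {"translation":[-83,20.2,0],"twist":[0,0,-0.479]},
    {"translation":[-83,20.2,0],"twist":[0,0,-0.479]}
  ]
}}

```text
clock: 15.27
ee_pos: [0.5197, 0.1126, 0.2278]
eef_rot: [0.926, 0.377, 0.001, 0.0]
contact_force: [2.7, 2.4, 0.6]
opening: 0.013
```

```bash
cat > arc.py <<'E'
from rig import r
from h import *
s=r.state();p=s["ee_pos"][:2]*1000-[645.8,-16.3];R0=R.from_quat(s["eef_rot"]);x=R0.as_matrix()[:,0]
th=np.degrees(np.arctan2(p[1],p[0]))%360;yaw=np.degrees(np.arctan2(x[1],x[0]))
print("r",np.hypot(*p).round(1),"q",((th-106.6)*np.pi/180).round(3),"yaw err",(yaw-(th-90)).round(2),"to stop deg",(181.1-th).round(2),"Ftool",R0.inv().apply(s["contact_force"]).round(1),"M",s["moment"].round(2),"op",s["opening"],"t",s["clock"],"z",s["ee_pos"][2])
E
python3 arc.py
```

```text
r 180.3 q 0.484 yaw err -0.1 to stop deg 46.74 Ftool [ 3.6  0.2 -0.6] M [ 0.25 -0.18  0.01] op 0.013020235256370671 t 15.2667 z 0.227844776032006
```

The swing tracks well (r 180.3, spring force 3.6 N). I continue.

{"api": "servo_tool", "payload": {
  "rows": [
    {"translation":[-6.3,0.1,0],"twist":[0,0,-0.035]},
    {"translation":[-20.3,1.2,0],"twist":[0,0,-0.113]},
    {"translation":[-36,3.6,0],"twist":[0,0,-0.201]},
    {"translation":[-51.1,7.4,0],"twist":[0,0,-0.288]},
    {"translation":[-66,12.5,0],"twist":[0,0,-0.375]},
    {"translation":[-80.3,18.9,0],"twist":[0,0,-0.4625]},
    {"translation":[-94,26.5,0],"twist":[0,0,-0.5497]},
    {"translation":[-104.5,33.4,0],"twist":[0,0,-0.62]}
  ]
}}

```text
clock: 15.93
ee_pos: [0.469, 0.0162, 0.2278]
eef_rot: [0.767, 0.642, 0.002, 0.001]
contact_force: [5.8, 3.8, 1.5]
opening: 0.0132
```

```bash
python3 arc.py
```

```text
r 179.8 q 1.099 yaw err 0.26 to stop deg 11.51 Ftool [ 4.7  5.1 -1.5] M [ 0.56 -0.98  0.05] op 0.013202040778002843 t 15.9333 z 0.22776475083805145
```

{"api": "servo_tool", "payload": {
  "rows": [
    {"translation":[-8,0.2,0],"twist":[0,0,-0.044]},
    {"translation":[-16,0.7,0],"twist":[0,0,-0.089]},
    {"translation":[-23,1.5,0],"twist":[0,0,-0.128]},
    {"translation":[-27,2.0,0],"twist":[0,0,-0.15]},
    {"translation":[-27,2.0,0],"twist":[0,0,-0.15]},
    {"translation":[-27,2.0,0],"twist":[0,0,-0.15]}
  ]
}}

```text
clock: 16.43
ee_pos: [0.4664, -0.0101, 0.2277]
eef_rot: [0.719, 0.696, 0.002, 0.001]
contact_force: [4.6, 4.0, 5.4]
opening: 0.0133
```

```bash
python3 arc.py
```

```text
r 179.5 q 1.247 yaw err 0.11 to stop deg 3.07 Ftool [ 4.2  4.4 -5.4] M [ 0.69 -0.56 -0.01] op 0.013262101059476299 t 16.4333 z 0.22770572277511797
```

{"api": "servo_tool", "payload": {
  "rows": [
    {"translation":[-2,0,0],"twist":[0,0,-0.011]},
    {"translation":[-5,0,0],"twist":[0,0,-0.028]},
    {"translation":[-7,0.1,0],"twist":[0,0,-0.039]},
    {"translation":[-7,0.1,0],"twist":[0,0,-0.039]},
    {"translation":[-7,0.1,0],"twist":[0,0,-0.039]}
  ]
}}

```text
clock: 16.85
ee_pos: [0.4663, -0.0169, 0.2277]
eef_rot: [0.705, 0.709, 0.002, 0.001]
contact_force: [4.5, 4.7, 5.3]
opening: 0.013
```

```bash
python3 arc.py
```

```text
r 179.5 q 1.284 yaw err 0.2 to stop deg 0.91 Ftool [ 4.7  4.6 -5.3] M [ 0.76 -0.59  0.03] op 0.01299504238076123 t 16.85 z 0.22769759456373015
```

{"api": "servo_tool", "payload": {
  "rows": [
    {"translation":[-1,0,0],"twist":[0,0,-0.005]},
    {"translation":[-1.5,0,0],"twist":[0,0,-0.008]},
    {"translation":[-1.5,0,0],"twist":[0,0,-0.008]}
  ]
}}

```text
clock: 17.1
ee_pos: [0.4664, -0.0184, 0.2277]
eef_rot: [0.702, 0.712, 0.002, 0.001]
contact_force: [4.4, 4.7, 4.5]
opening: 0.0131
```

```bash
python3 arc.py
```

```text
r 179.4 q 1.293 yaw err 0.2 to stop deg 0.44 Ftool [ 4.6  4.5 -4.5] M [ 0.83 -0.57  0.11] op 0.01314660297932072 t 17.1 z 0.22772857486639736
```

Still spring force only (4.6 N). I make small steps until the stop takes load.

{"api": "servo_tool", "payload": {
  "rows": [
    {"translation":[-1,0,0],"twist":[0,0,-0.004]},
    {"translation":[-1.5,0,0],"twist":[0,0,-0.006]},
    {"translation":[-1.5,0,0],"twist":[0,0,-0.006]}
  ]
}}

```text
clock: 17.35
ee_pos: [0.4664, -0.0196, 0.2277]
eef_rot: [0.7, 0.714, 0.002, 0.001]
contact_force: [6.1, 10.2, 5.3]
opening: 0.013
```

```bash
python3 arc.py
```

```text
r 179.4 q 1.3 yaw err 0.13 to stop deg 0.04 Ftool [10.1  6.3 -5.3] M [ 1.6  -0.74  0.01] op 0.012976491572224864 t 17.35 z 0.2277004499694
```

{"api": "servo_tool", "payload": {
  "rows": [
    {"translation":[-1,0,0],"twist":[0,0,0]},
    {"translation":[-1,0,0],"twist":[0,0,0]},
    {"translation":[-1,0,0],"twist":[0,0,0]}
  ]
}}

```text
clock: 17.6
ee_pos: [0.4664, -0.0204, 0.2277]
eef_rot: [0.7, 0.714, 0.002, 0.001]
contact_force: [5.4, 13.6, 4.6]
opening: 0.0132
```

```bash
python3 arc.py
```

```text
r 179.4 q 1.304 yaw err -0.13 to stop deg -0.21 Ftool [13.5  5.7 -4.6] M [ 2.11 -0.87  0.04] op 0.013241965602496566 t 17.6 z 0.22769935664164803
```

{"api": "servo_tool", "payload": {
  "rows": [
    {"translation":[-1,0,0],"twist":[0,0,0]},
    {"translation":[-1,0,0],"twist":[0,0,0]},
    {"translation":[-1,0,0],"twist":[0,0,0]}
  ]
}}

```text
clock: 17.85
ee_pos: [0.4664, -0.0212, 0.2277]
eef_rot: [0.7, 0.714, 0.002, 0.001]
contact_force: [7.3, 17.7, 4.8]
opening: 0.0132
```

```bash
python3 arc.py
```

```text
r 179.4 q 1.308 yaw err -0.4 to stop deg -0.47 Ftool [17.6  7.7 -4.8] M [ 2.74 -0.89  0.15] op 0.01319863858028993 t 17.85 z 0.22770600880266745
```

The force rose from 4.7 N to 17.6 N starting at q = 1.30: the arm is against its stop. I check visually.

```bash
python3 - <<'E'
from rig import r
from h import *
cv2.imwrite("pics/w12.png",r.camera("wrist")["frame"][:,:,::-1])
f=r.camera("scene")["frame"]
cv2.imwrite("pics/s12.png",cv2.resize(f[150:300,190:350],None,fx=4,fy=4,interpolation=cv2.INTER_CUBIC)[:,:,::-1])
f=r.camera("top")["frame"]
cv2.imwrite("pics/t12.png",cv2.resize(f[120:280,100:400],None,fx=2.6,fy=2.6,interpolation=cv2.INTER_CUBIC)[:,:,::-1])
E
python3 arc.py
```

```text
r 179.5 q 1.308 yaw err -0.37 to stop deg -0.45 Ftool [18.2  6.  -4.4] M [ 2.71 -0.87  0.13] op 0.01276023113060637 t 18.0 z 0.22768430551073046
```

View pics/w12.png

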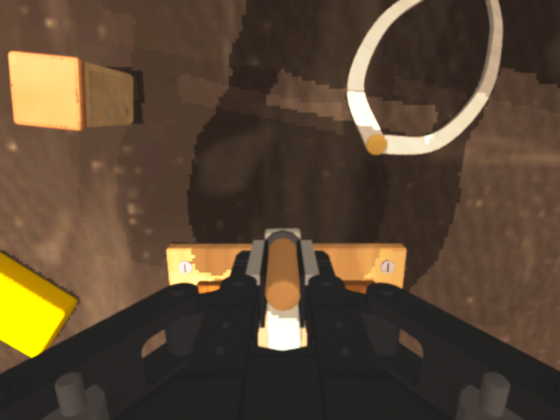

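View pics/s12.png

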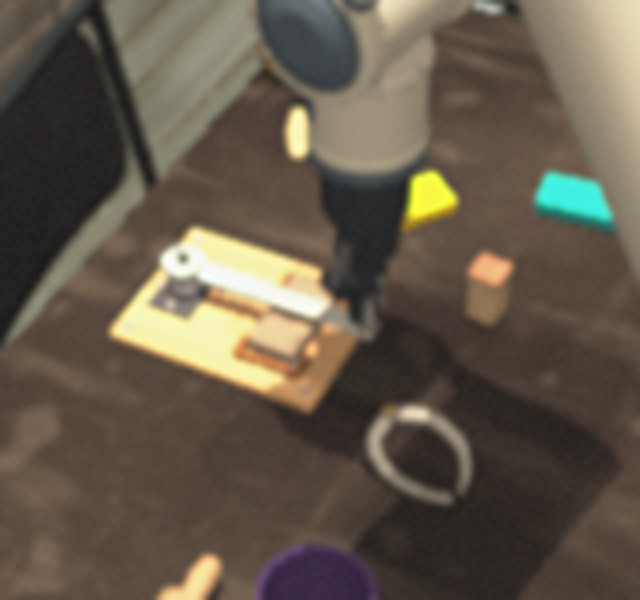

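View pics/t12.png

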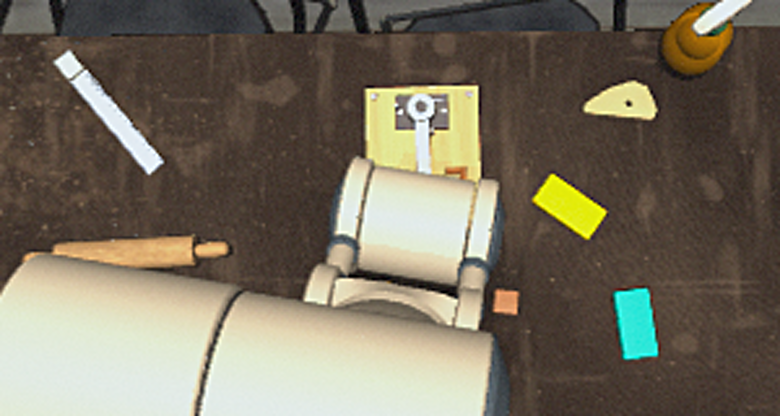

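The views show the arm lying along the jig's -x over the seated bar at (280,335) in the scene crop, the post gripped at (284,270) in the wrist view, and the other things where they were.

```bash
python3 arc.py; python3 -c "
from rig import r
print(r.hand_in())"
```

```text
r 179.5 q 1.308 yaw err -0.37 to stop deg -0.45 Ftool [18.2  6.  -4.4] M [ 2.71 -0.87  0.13] op 0.01276023113060637 t 18.0 z 0.22768430551073046
the job is handed in; nothing more can be done
None
```

The clay bar is in the nest, and the fingers are holding the guide arm by its post against the stop. I handed the job in at about 18 s.

- **Bar:** I gripped it at only about 2 counts past first contact, which I estimate at 7–8 N per finger, though finger force isn't measured directly. It touched the bed at exactly the expected height with 6.7 N, and I let it go without a drop. The wrist view then showed it flat between the cups with clearance all round; I judged it about 1 mm off centre towards the jig's -y end.
- **Guide arm:** The force stayed at the spring's 4.6–4.7 N until q = 1.30 rad, then rose as I pushed on. At hand-in the arm was being held there with about 18 N, some 13 N more than the spring.
- **Other things:** In the last pictures, what was visible on the table looked undisturbed; the robot covered part of the view.
- **Disagreements:** The top and wrist cameras differed by about 1.7 mm along x. I used a value between them, well within the 3 mm play. At hand-in the computed angle read 1.308 rad, slightly past the 1.30 stop, which I put down to give in the grip under load. About 6 N of sideways force on the post also remained.

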